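# Hold the solvent-wipe can open by its pedal

### The arm

A 6-joint arm with a two-finger parallel gripper is mounted at the origin on the work surface. World frame = base frame: x ahead of the robot, y to its left, z up, the work surface at z = 0. Lengths are in m, angles in rad, forces in N, time in s.
With the tool pointing down it reaches from about 0.225 to 0.875 m from the base axis. Payload 3.4 kg.
Tool frame: the origin (TCP) lies on the centre line of the jaws, within the pads' length; the fingertips stand 19 mm ahead of it and the grasp point (between the pads) is the TCP; z points along the fingers, y is the direction in which the jaws open and shut (so a half turn about z gives the same grasp; the last joint's range is limited). The gripper opens to 85 mm and grips with 20 to 120 N. Pads are 22 mm wide; open, the fingers measure 114 mm over their backs; the gripper's body (76 mm by 85 mm) begins 54 mm behind the grasp point. The pads swing forward as they close: fully open they stand 13 mm farther back than shut.
Start: joints at [-1.386, 0.276, 1.505, -0, 1.361, -0.121], TCP at [0.173, -0.548, 0.25] pointing down, gripper open.
Joint ranges: [-2.89, 2.89], [-0.75, 2.08], [0.22, 2.7], [-1.18, 4.32], [0.11, 2.71], [-2.7, 2.7]. Speed limits (rad/s): [2.57, 2.57, 3.14, 3.14, 3.14, 3.14].

### API

Orientations are given as a unit quaternion [w, x, y, z].
In Python, from rig import monitor, eyes, manip, models gives the robot as it stands.
- The arm moves only by the tool send_rows, never from a script. Its argument "deltas" is a list of rows, each an object with "dp": the shift along the world's x, y, z each as a share of 0.12 m, from -1 to 1, a list of three; "rotation": the turn, a rotation vector about the world's x, y, z each as a share of 0.5 rad, from -1 to 1, a list of three. In form: [{"dp": [dx, dy, dz], "rotation": [rx, ry, rz]}, ...]. A call has 1 to 12 rows; each row is the pose to reach, as a shift and turn from the pose commanded when the call began; what a row does not reach only later rows make up. A row lasts 1/12 s, in which the tool goes at most 41.7 mm and 7.16 degrees, less where a joint would pass 70% of its speed; a pose out of reach is approached as far as the arm can. A call with a number of a shift or a turn outside -1 to 1 is refused whole. A call with a gripper value outside its range is refused whole. "fingers" is the closure, from -1 (fully open) to 1 (shut), set as the call begins (left out, the last holds). The fingers move at their own pace and stop on an object; "grip_force" is the grip in N (left out, the last holds). Time passes only in rows, so rows that repeat a pose let the fingers close. It gives the time, the measured TCP pose, the force and the opening at its end, in the units of the state.
- monitor.get_state(): the state, without advancing time (a new reading comes with each control period).
- eyes.get_image(name): name is "scene" or "top" or "wrist"; returns a dict with "color" (384x512x3 uint8, red, green, blue), "depth" (384x512 float32, m along the optical axis (not along the pixel's ray), 0 where there is no reading), "mtx" (3x3 intrinsics, pixels), "k1" (the pictures are not rectified: a ray, as slopes to the right and down, at radius r is drawn at 1 + k1 r^2 times it, then the intrinsics apply), "rvec" (rotation vector, rad) and "tvec" (3), from world to camera coordinates, as OpenCV has them. Camera axes: x right, y down, z forward; pixel columns grow to the right and rows downward; lengths in m; the calibration is good to about 2 mm. A picture is of the moment at which its call begins.
- manip.sign_off(): hands the job in, once; it reports no verdict.
Trained networks look in a picture, given as the dict that the camera call returned (one of the last four; its "shot" number tells which), for a name from the list of things; names that differ only in an ending like _2 or _b are one class to them, and where a whole thing is asked for, a point or a joint stands for the part that bears it (a point fixed in the world has none). Each returns a list of dicts, best first, with "score" (0 to 1); they miss things now and then, are a little off and sometimes report something else, mostly with a low value. They report only what shows in the picture. A call takes as long as a camera call.
- models.find_in(name, picture): "box" ([left, top, right, bottom] in pixels, round what is visible of it).
The state is a dict: "clock": time; "qpos": joint angles; "qd": joint speeds; "effort": joint torques, N m; "position": TCP position; "ee_rot": TCP orientation; "contact_force": force on the tool from outside, world axes, zero at the start; "moment": the same for the moment, N m; "width": finger opening in m.
Only numpy, scipy, OpenCV 4.12 (cv2) and the standard library are available. Lean on these libraries where they do the work, as an engineer would, in place of code of your own. Each camera call takes 0.05 s, during which the arm holds its last target.

### The job

The shoe finisher has both hands full of used solvent wipes. With your fingertips on the pedal of the red waste can, press its lever down slowly and smoothly until the heavy lid stands fully open, and finish still holding the pedal down, so that the lid stays up. Do not touch the lid itself, and leave the dye bottle, the polish tin and the shoe brush where they are.

Things in the scene. Friction and masses are not known exactly. Their poses are not given: they have to be found in the camera images.
- can: Red sheet-steel waste can with a yellow band, screwed to the bench, 190 mm across, 238 mm high to the rim (255 mm over the shut lid). Origin at bench level on the can's axis; its -x axis points to the pedal, its +x axis to the lid's hinge, z up. A flat steel lever bar, 26 mm wide, comes out from under its front and carries the pedal pad.
- lever: The can's pedal lever: a flat steel bar with, at the end of its long arm, a black ribbed pedal pad with yellow side edges, 50 mm along the lever, 56 mm wide, 6 mm thick. The origin lies on the lever's pivot pin under the can, not on the pad: for the pad's place use pedal_top.
- pedal_top (a point): Centre of the pad's upper face. At rest 222 mm from the can's axis (127 mm out from its wall) and 76 mm above the bench; at the lever's stop 20 mm above the bench: it travels 55 mm down and under 5 mm sideways. The pad rises outward by 0.115 rad at rest and falls outward by 0.085 rad at the stop.
- lever_angle (a joint): Lever angle, rad: 0 at rest (pedal up), 0.20 at the lower stop. Its pivot pin is level, along the can's y axis, under the can 52 mm behind its axis and 35 mm up; the short arm lifts the lid by a push rod behind the can. Pressing takes 10 to 20 N at the pad at first, and holding it at the stop about 3 to 9 N; let go, the lid's weight brings the pedal up again.
- lid_angle (a joint): Lid angle, rad: 0 shut, 1.05 (60 degrees) fully open at the lever's stop. It follows the lever, 5.25 times its angle. It opens up and away from the pedal, and falls shut when the pedal is let go.
- lid: The lid: red round steel plate, 203 mm across, 16 mm thick, hinged at the back of the rim, on the side away from the pedal. Origin on the hinge pin, 126 mm behind the can's axis and 242 mm above the bench. Fully open, its front edge stands about 440 mm above the bench.
- dye_bottle_mid (a point): Half-way up a loose small blue bottle, 38 mm across, 86 mm high, standing on the bench beside the pedal.
- polish_tin_mid (a point): Centre of a loose flat round polish tin, 71 mm across, 26 mm high, brass-coloured lid, on the bench beside the pedal.
- shoe_brush_mid (a point): Centre of a loose shoe brush, 150 mm long (its x axis), 46 mm wide, 45 mm high, wooden back, bristles down, on the bench beyond the pedal.

How it is judged:
By the outcome, as a careful person would: the job done as asked, in the order asked, and still so for the second after the job is handed in, while the arm keeps its last pose, push and grip.
It also fails if it takes over 48 s, if anything falls off the work surface, if the arm or the gripper's body presses on something with over 40 N, if the wrist force passes 120 N, or if a joint passes its speed limit or range.

## Working session

There is one attempt and no reset: what is moved stays moved. The work goes in short steps, Python scripts to look and compute and a tool call to move; the robot and the scene stay as the last step left them, time stands still between calls to the robot, and variables do not carry over. Pictures are saved under pics/ and viewed, and the job is handed in when it is done.

Besides the shell and the picture viewer there is one more tool, called by a JSON object that holds its "api" and its "payload", one argument or row to a line. send_rows: Moves the arm, as the interface text tells. Its arguments: {"type":"object","properties":{"deltas":{"type":"array","items":{"type":"object","properties":{"dp":{"type":"array","items":{"type":"number"}},"rotation":{"type":"array","items":{"type":"number"}}}}},"fingers":{"type":"number"},"grip_force":{"type":"number"}},"required":["deltas"]}

```bash
mkdir -p pics; cat > h.py <<'E'
import numpy as np, cv2
from rig import monitor, eyes, manip, models
def save(p,n): cv2.imwrite(f'pics/{n}.png',cv2.cvtColor(p['color'],cv2.COLOR_RGB2BGR))
def world(p,u,v,d=None):
    K=np.array(p['mtx']);R,_=cv2.Rodrigues(np.array(p['rvec'],float));t=np.array(p['tvec'],float).ravel()
    a=np.array([(u-K[0,2])/K[0,0],(v-K[1,2])/K[1,1]]);s=a.copy()
    for _ in range(20): s=a/(1+p['k1']*(s@s))
    if d is None: d=p['depth'][int(round(v)),int(round(u))]
    return R.T@(np.array([s[0],s[1],1])*d-t)
def cloud(p):
    K=np.array(p['mtx']);R,_=cv2.Rodrigues(np.array(p['rvec'],float));t=np.array(p['tvec'],float).ravel()
    v,u=np.mgrid[:384,:512]
    a=np.stack([(u-K[0,2])/K[0,0],(v-K[1,2])/K[1,1]],-1);s=a.copy()
    for _ in range(20): s=a/(1+p['k1']*(s**2).sum(-1,keepdims=True))
    d=p['depth']
    c=np.concatenate([s*d[...,None],d[...,None]],-1)-t
    W=c@R; W[d==0]=np.nan
    return W
E
python3 - <<'E'
from h import *
s=monitor.get_state();print(s)
for n in ['scene','top','wrist']:
    p=eyes.get_image(n);save(p,n+'0');W=cloud(p)
    for o in ['can','lever','dye_bottle_mid','polish_tin_mid','shoe_brush_mid']:
        for r in models.find_in(o,p)[:2]:
            b=r['box'];u,v=int((b[0]+b[2])/2),int((b[1]+b[3])/2)
            print(n,o,round(r['score'],2),np.round(b),np.round(W[min(v,383),min(u,511)],3))
E
```

```text
{'clock': 0.0, 'qpos': array([-1.38597454e+00,  2.76559690e-01,  1.50605265e+00, -1.61919701e-05,
        1.36068868e+00, -1.21036477e-01]), 'qd': array([ 5.22345290e-04,  5.79564334e-04, -4.34180713e-04, -8.03050274e-05,
        8.96922174e-04, -9.48815064e-04]), 'effort': array([-3.16898866e-05, -4.16776872e+01, -2.45804805e+01, -1.02830209e-04,
        1.08914904e-02, -6.22698224e-06]), 'position': array([ 0.17302453, -0.54787223,  0.24949187]), 'ee_rot': array([-8.53499283e-04,  9.88328494e-01,  1.52335348e-01, -3.51501155e-05]), 'contact_force': array([ 0.81494596,  0.09039509, -0.83967539]), 'moment': array([ 0.01520926,  0.01132446, -0.02163745]), 'width': 0.08539482220247342}
scene can 0.63 [197. 184. 298. 292.] [0.613 0.143 0.257]
scene lever 0.56 [227. 183. 298. 285.] [0.576 0.134 0.253]
scene lever 0.45 [197. 183. 299. 290.] [0.613 0.137 0.254]
scene polish_tin_mid 0.83 [308. 211. 335. 236.] [0.386 0.052 0.029]
scene polish_tin_mid 0.28 [269. 181. 298. 216.] [ 0.5   -0.02   0.072]
scene shoe_brush_mid 0.81 [304. 149. 348. 176.] [ 0.354 -0.144  0.044]
top can 0.6 [134. 100. 308. 236.] [0.598 0.102 0.255]
top lever 0.68 [246. 187. 306. 236.] [ 0.518 -0.     0.069]
top dye_bottle_mid 0.81 [326. 171. 347. 192.] [ 0.585 -0.143  0.072]
top polish_tin_mid 0.76 [246. 250. 274. 282.] [0.389 0.04  0.024]
top shoe_brush_mid 0.61 [321. 254. 361. 319.] [ 0.341 -0.149  0.045]
```

```bash
python3 - <<'E'
import cv2,numpy as np
a=cv2.imread('pics/scene0.png');b=cv2.imread('pics/top0.png')
cv2.imwrite('pics/c0.png',np.hstack([cv2.resize(a[130:310,150:400],(400,288)),cv2.resize(b[80:340,120:380],(400,400))[:288+0]]) if 0 else cv2.resize(b[80:330,120:380],(780,600)))
cv2.imwrite('pics/c1.png',cv2.resize(a[100:300,150:400],(750,600)))
E
python3 - <<'E'
from h import *
p=eyes.get_image('top');W=cloud(p);c=p['color'].astype(int)
# lid: z 0.24-0.26
m=(np.abs(W[...,2]-0.255)<0.006)&(c[...,0]>c[...,1]*2)
P=W[m][:,:2]
h=cv2.minEnclosingCircle(P.astype(np.float32));print('lid',h,m.sum())
# pad
box=np.zeros(m.shape,bool);box[185:240,244:308]=1
m=box&(W[...,2]>0.06)&(W[...,2]<0.09)
P=W[m];print('pad',P.mean(0),P.min(0),P.max(0),m.sum())
r=cv2.minAreaRect(P[:,:2].astype(np.float32));print(r)
for v in range(184,242,3): print(v,[f'{W[v,u,2]*1000:.0f}' for u in range(240,312,4)])
E
```

```text
lid ((0.6372840404510498, 0.14632239937782288), 0.1096707433462143) 6574
pad [ 0.50468512 -0.01882391  0.07186429] [ 0.45560474 -0.07290022  0.06003685] [0.57950856 0.07165454 0.08477155] 846
((0.5220221281051636, 0.004009932279586792), (0.15378741919994354, 0.05587725341320038), 52.7741584777832)
184 ['248', '249', '159', '64', '4', '1', '-2', '2', '-1', '0', '0', '1', '2', '-0', '-0', '2', '-3', '-1']
187 ['nan', '245', '94', '5', '5', '0', '-2', '2', '2', '-0', '1', '-1', '1', '2', '4', '-1', '-2', '-0']
190 ['248', '153', '69', '54', '2', '1', '0', '0', '1', '-0', '-1', '-1', '-1', '-2', '4', '1', '-1', '-0']
193 ['167', '82', '58', '54', '58', '-1', '0', '-4', '-0', '3', '2', '-1', '0', '0', '-2', '4', '2', '-0']
196 ['109', '3', '56', '57', '59', '60', '-1', '-0', '-0', '-2', 'nan', '-0', '1', '-2', '2', '2', '-3', '-3']
199 ['68', '5', '7', '58', '57', '59', '59', '62', '1', '1', '-1', '2', '0', '1', '1', '0', '4', '-0']
202 ['5', '1', '0', '2', '62', '59', '60', '59', '63', '-1', '-2', '1', '0', '1', '-2', '-1', '-1', '2']
205 ['4', '-2', '2', '-1', '5', '61', '61', '64', '63
[... 620 characters left out ...]
1', '-2', '1', '-0', '2', '72', '75', '80', '76', '76', '78', '78', '2']
226 ['2', '2', '1', '2', '-0', '-0', '2', '-0', '-2', '4', '74', '76', '75', '80', '81', '79', '-1', '1']
229 ['1', '0', '2', '-2', '2', '1', '-2', '3', '1', '1', '74', '77', '79', '79', '75', '79', '-0', '-1']
232 ['-3', '3', '0', '-0', '2', '-3', '2', '1', '3', '2', '-0', '76', '78', '80', '78', '1', '-1', '2']
235 ['2', '-3', '-0', '1', '1', '-0', '4', '-3', '-0', '1', '1', '3', '74', '79', '77', '-1', '0', '-1']
238 ['1', '-0', '-1', '0', '-2', '-1', '2', '0', '3', '4', '4', '0', '2', '77', '-0', '-1', '-0', '0']
241 ['-2', '0', '-1', '3', '-3', '2', '-0', '-0', '-0', '-0', '-1', '4', '-1', '1', '1', '-1', '1', '2']
```

View pics/c0.png

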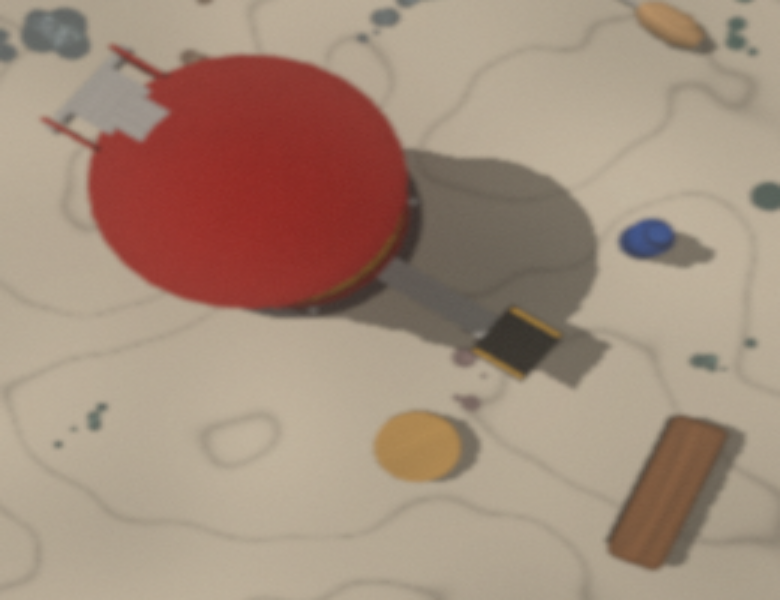

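View pics/c1.png

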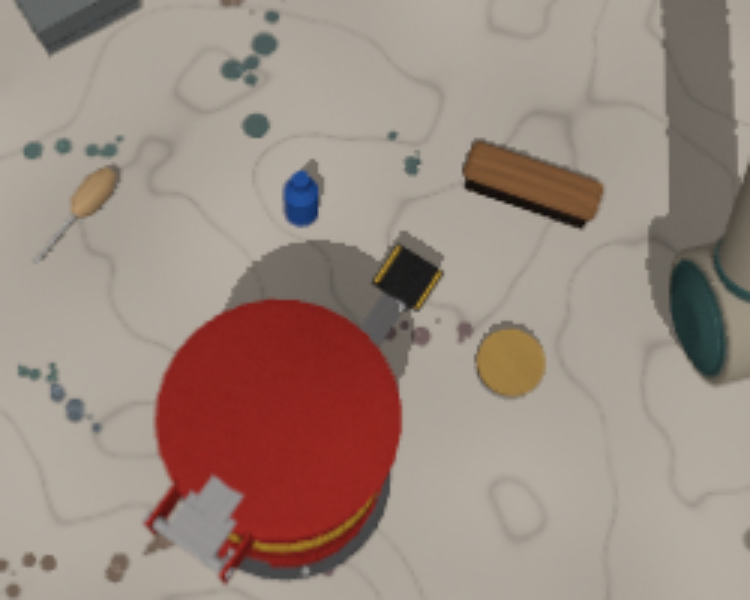

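The top view (enlarged) shows the pad at about (517,342), the tin at (417,445), the bottle at (647,238) and the brush at (668,492). The pad stands free in the middle. Next I'll fit the pad and the can axis.

```bash
python3 - <<'E'
from h import *
from scipy.optimize import least_squares
p=eyes.get_image('top');W=cloud(p);c=p['color'].astype(int)
box=np.zeros(c.shape[:2],bool);box[180:240,274:308]=1
m=box&(W[...,2]>0.070)&(W[...,2]<0.09)
P=W[m];cc=np.array([.6373,.1463])
P=P[np.linalg.norm(P[:,:2]-cc,axis=1)>.19]
print('pad',P.mean(0),np.median(P,0),len(P)); r=cv2.minAreaRect(P[:,:2].astype(np.float32));print(r)
# lever bar points -> line
box[:]=0;box[184:240,244:308]=1
m=box&(W[...,2]>0.05)&(W[...,2]<0.09);Q=W[m]
q=Q[:,:2]; l=cv2.fitLine(q.astype(np.float32),cv2.DIST_HUBER,0,.01,.01).ravel();print('line',l,np.arctan2(l[1],l[0]))
m=(np.abs(W[...,2]-0.255)<0.008)&(c[...,0]>c[...,1]*2)
k=cv2.findContours(m.astype(np.uint8),cv2.RETR_EXTERNAL,cv2.CHAIN_APPROX_NONE)[0]
k=max(k,key=len)[:,0];E=W[k[:,1],k[:,0],:2]
f=least_squares(lambda x:np.linalg.norm(E-x[:2],axis=1)-.1015,[.63,.14],loss='soft_l1',f_scale=.003);print('lid',f.x)
pc=P.mean(0)[:2];print('dist',np.linalg.norm(pc-f.x),np.arctan2(*(f.x-pc)[::-1]))
for o,(b) in {'tin':[246,250,274,282],'brush':[321,254,361,319],'bottle':[326,171,347,192]}.items():
    S=W[b[1]:b[3],b[0]:b[2]].reshape(-1,3);S=S[S[:,2]>.015];print(o,cv2.minAreaRect(S[:,:2].astype(np.float32)))
E
```

```text
pad [ 0.4905414  -0.03754028  0.07634495] [ 0.49008578 -0.03758858  0.07646128] 530
((0.4905250072479248, -0.03759285435080528), (0.049783263355493546, 0.05567407235503197), 52.9271354675293)
line [ 0.6051451   0.7961152   0.5007889  -0.02363653] 0.92084825
lid [0.62543749 0.14136886]
dist 0.2240656956278969 0.9247451329913795
tin ((0.38765692710876465, 0.03911997377872467), (0.06531746685504913, 0.06926718354225159), 88.96455383300781)
brush ((0.34259742498397827, -0.15518328547477722), (0.0484321266412735, 0.1490144282579422), 65.92005920410156)
bottle ((0.5920246243476868, -0.14701621234416962), (0.0358695313334465, 0.036708857864141464), 89.84996032714844)
```

{"api": "send_rows", "payload": {
  "deltas": [
    {"dp": [0.1,0.16,0],"rotation": [0,0,0.05]},
    {"dp": [0.22,0.36,0],"rotation": [0,0,0.11]},
    {"dp": [0.35,0.56,0],"rotation": [0,0,0.17]},
    {"dp": [0.48,0.78,0],"rotation": [0,0,0.24]},
    {"dp": [0.62,1,0],"rotation": [0,0,0.31]},
    {"dp": [0.62,1,0],"rotation": [0,0,0.31]}
  ],
  "fingers": 1,
  "grip_force": 60
}}

```text
clock: 1.5
position: [0.2494, -0.4233, 0.2505]
ee_rot: [-0.002, 0.973, 0.23, 0.001]
contact_force: [0.0, -0.7, -0.2]
width: 0.0122
```

{"api": "send_rows", "payload": {
  "deltas": [
    {"dp": [0.1,0.16,0],"rotation": [0,0,0.05]},
    {"dp": [0.22,0.36,0],"rotation": [0,0,0.11]},
    {"dp": [0.35,0.56,0],"rotation": [0,0,0.17]},
    {"dp": [0.48,0.78,0],"rotation": [0,0,0.24]},
    {"dp": [0.62,1,0],"rotation": [0,0,0.31]},
    {"dp": [0.62,1,0],"rotation": [0,0,0.31]}
  ]
}}

```text
clock: 2.0
position: [0.3236, -0.3043, 0.2505]
ee_rot: [-0.001, 0.952, 0.305, 0.001]
contact_force: [-0.5, 0.4, 0.6]
width: 0.0003
```

{"api": "send_rows", "payload": {
  "deltas": [
    {"dp": [0.1,0.16,0],"rotation": [0,0,0.05]},
    {"dp": [0.22,0.36,0],"rotation": [0,0,0.11]},
    {"dp": [0.35,0.56,0],"rotation": [0,0,0.17]},
    {"dp": [0.48,0.78,0],"rotation": [0,0,0.24]},
    {"dp": [0.62,1,0],"rotation": [0,0,0.31]},
    {"dp": [0.62,1,0],"rotation": [0,0,0.31]}
  ]
}}

```text
clock: 2.5
position: [0.3984, -0.1852, 0.2505]
ee_rot: [-0.001, 0.926, 0.378, 0.001]
contact_force: [-0.1, -0.3, 0.4]
width: 0.0
```

{"api": "send_rows", "payload": {
  "deltas": [
    {"dp": [0.1,0.16,-0.05],"rotation": [0,0,0.05]},
    {"dp": [0.22,0.36,-0.15],"rotation": [0,0,0.11]},
    {"dp": [0.38,0.56,-0.3],"rotation": [0,0,0.17]},
    {"dp": [0.55,0.78,-0.5],"rotation": [0,0,0.24]},
    {"dp": [0.7,1,-0.7],"rotation": [0,0,0.31]},
    {"dp": [0.79,1.0,-0.8],"rotation": [0,0,0.31]},
    {"dp": [0.79,1.0,-0.8],"rotation": [0,0,0.31]}
  ]
}}

```text
clock: 3.08
position: [0.4917, -0.068, 0.1516]
ee_rot: [-0.001, 0.894, 0.447, -0.001]
contact_force: [0.0, -0.5, -0.0]
width: 0.0001
```

{"api": "send_rows", "payload": {
  "deltas": [
    {"dp": [0,0.1,0],"rotation": [0,0,0]},
    {"dp": [-0.01,0.2,0],"rotation": [0,0,0]},
    {"dp": [-0.01,0.25,-0.05],"rotation": [0,0,0]},
    {"dp": [-0.01,0.25,-0.12],"rotation": [0,0,0]},
    {"dp": [-0.01,0.25,-0.2],"rotation": [0,0,0]},
    {"dp": [-0.01,0.25,-0.27],"rotation": [0,0,0]},
    {"dp": [-0.01,0.25,-0.34],"rotation": [0,0,0]},
    {"dp": [-0.01,0.25,-0.38],"rotation": [0,0,0]},
    {"dp": [-0.01,0.25,-0.38],"rotation": [0,0,0]}
  ]
}}

```text
clock: 3.83
position: [0.4889, -0.0385, 0.1072]
ee_rot: [-0.001, 0.895, 0.446, -0.001]
contact_force: [-0.1, 0.3, 0.2]
width: 0.0002
```

```bash
python3 - <<'E'
from h import *
s=monitor.get_state();print(s['position'],s['contact_force'],s['clock'])
ims=[]
for n in ['scene','top']:
    p=eyes.get_image(n);c=cv2.cvtColor(p['color'],cv2.COLOR_RGB2BGR);ims.append(cv2.resize(c[100:300,150:350],(400,400)))
cv2.imwrite('pics/d1.png',np.hstack(ims))
E
```

```text
[ 0.48889252 -0.03845128  0.10722115] [-0.14597311  0.31406616  0.15310284] 3.8333
```

View pics/d1.png

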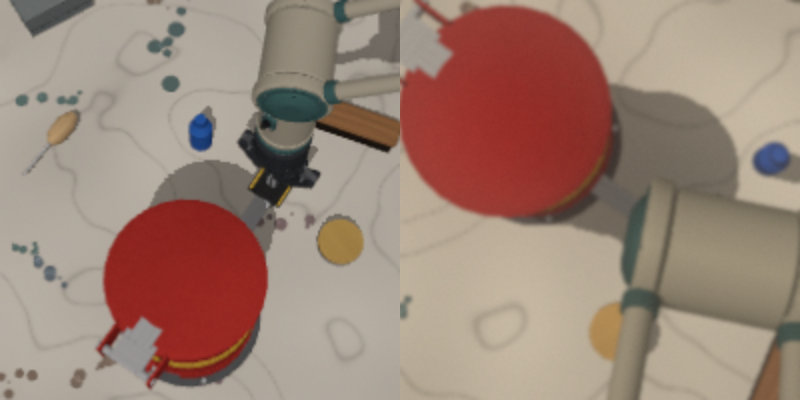

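Left panel: the shut fingertips are over the pad (about (270,185)), and the wrist is clear of the lid and the loose things. Now I'll press slowly.

{"api": "send_rows", "payload": {
  "deltas": [
    {"dp": [0,0,-0.01],"rotation": [0,0,0]},
    {"dp": [0,0,-0.02],"rotation": [0,0,0]},
    {"dp": [0,0,-0.03],"rotation": [0,0,0]},
    {"dp": [0,0,-0.04],"rotation": [0,0,0]},
    {"dp": [0,0,-0.05],"rotation": [0,0,0]},
    {"dp": [0,0,-0.06],"rotation": [0,0,0]},
    {"dp": [0,0,-0.07],"rotation": [0,0,0]},
    {"dp": [0,0,-0.08],"rotation": [0,0,0]},
    {"dp": [0,0,-0.09],"rotation": [0,0,0]},
    {"dp": [0,0,-0.1],"rotation": [0,0,0]},
    {"dp": [0,0,-0.11],"rotation": [0,0,0]},
    {"dp": [0,0,-0.12],"rotation": [0,0,0]}
  ]
}}

```text
clock: 4.93
position: [0.49, -0.0384, 0.0952]
ee_rot: [0.0, 0.895, 0.447, 0.0]
contact_force: [-2.8, 0.0, 13.3]
width: -0.0
```

{"api": "send_rows", "payload": {
  "deltas": [
    {"dp": [-0.001,-0.001,-0.01],"rotation": [0,0,0]},
    {"dp": [-0.002,-0.002,-0.02],"rotation": [0,0,0]},
    {"dp": [-0.003,-0.003,-0.03],"rotation": [0,0,0]},
    {"dp": [-0.004,-0.004,-0.04],"rotation": [0,0,0]},
    {"dp": [-0.004,-0.005,-0.05],"rotation": [0,0,0]},
    {"dp": [-0.005,-0.006,-0.06],"rotation": [0,0,0]},
    {"dp": [-0.005,-0.007,-0.07],"rotation": [0,0,0]},
    {"dp": [-0.006,-0.008,-0.08],"rotation": [0,0,0]},
    {"dp": [-0.006,-0.009,-0.09],"rotation": [0,0,0]},
    {"dp": [-0.007,-0.009,-0.1],"rotation": [0,0,0]},
    {"dp": [-0.007,-0.01,-0.11],"rotation": [0,0,0]},
    {"dp": [-0.008,-0.01,-0.12],"rotation": [0,0,0]}
  ]
}}

```text
clock: 5.93
position: [0.4889, -0.0397, 0.0814]
ee_rot: [0.0, 0.895, 0.447, 0.0]
contact_force: [-3.5, -0.4, 13.1]
width: -0.0001
```

{"api": "send_rows", "payload": {
  "deltas": [
    {"dp": [-0.001,-0.001,-0.01],"rotation": [0,0,0]},
    {"dp": [-0.002,-0.002,-0.02],"rotation": [0,0,0]},
    {"dp": [-0.003,-0.003,-0.03],"rotation": [0,0,0]},
    {"dp": [-0.004,-0.004,-0.04],"rotation": [0,0,0]},
    {"dp": [-0.004,-0.005,-0.05],"rotation": [0,0,0]},
    {"dp": [-0.005,-0.006,-0.06],"rotation": [0,0,0]},
    {"dp": [-0.005,-0.006,-0.07],"rotation": [0,0,0]},
    {"dp": [-0.005,-0.006,-0.08],"rotation": [0,0,0]},
    {"dp": [-0.005,-0.006,-0.09],"rotation": [0,0,0]},
    {"dp": [-0.005,-0.006,-0.1],"rotation": [0,0,0]},
    {"dp": [-0.005,-0.006,-0.11],"rotation": [0,0,0]},
    {"dp": [-0.005,-0.006,-0.12],"rotation": [0,0,0]}
  ]
}}

```text
clock: 6.93
position: [0.4883, -0.0406, 0.0667]
ee_rot: [0.0, 0.895, 0.447, -0.0]
contact_force: [-3.6, -0.7, 10.3]
width: 0.0002
```

{"api": "send_rows", "payload": {
  "deltas": [
    {"dp": [0,0,-0.01],"rotation": [0,0,0]},
    {"dp": [0,0,-0.02],"rotation": [0,0,0]},
    {"dp": [0,0,-0.03],"rotation": [0,0,0]},
    {"dp": [0,0,-0.04],"rotation": [0,0,0]},
    {"dp": [0,0,-0.05],"rotation": [0,0,0]},
    {"dp": [0,0,-0.06],"rotation": [0,0,0]},
    {"dp": [0,0,-0.07],"rotation": [0,0,0]},
    {"dp": [0,0,-0.08],"rotation": [0,0,0]},
    {"dp": [0,0,-0.09],"rotation": [0,0,0]},
    {"dp": [0,0,-0.1],"rotation": [0,0,0]}
  ]
}}

```text
clock: 7.77
position: [0.4881, -0.0408, 0.0545]
ee_rot: [0.001, 0.895, 0.447, -0.0]
contact_force: [-2.0, -1.7, 9.2]
width: 0.0001
```

```bash
python3 - <<'E'
from h import *
s=monitor.get_state();print(s['position'],s['contact_force'],s['clock'])
p=eyes.get_image('scene');c=cv2.cvtColor(p['color'],cv2.COLOR_RGB2BGR)
cv2.imwrite('pics/d2.png',cv2.resize(c[100:320,150:400],(681,600)))
E
```

```text
[ 0.48814526 -0.04079196  0.0544979 ] [-2.01796345 -1.71890782  9.21667405] 7.7667
```

View pics/d2.png

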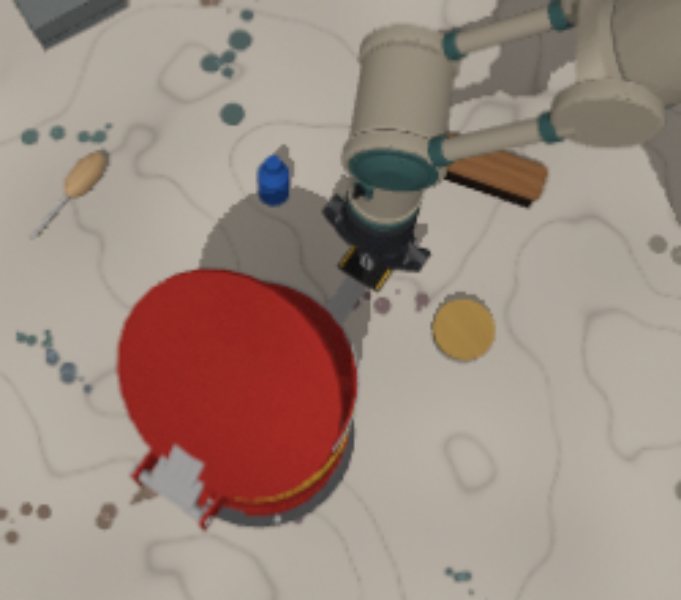

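The lid is part open (front edge near (350,370)) and the fingertips are still on the pad. I'll carry on, then ease onto the stop.

{"api": "send_rows", "payload": {
  "deltas": [
    {"dp": [0,0,-0.01],"rotation": [0,0,0]},
    {"dp": [0,0,-0.02],"rotation": [0,0,0]},
    {"dp": [0,0,-0.03],"rotation": [0,0,0]},
    {"dp": [0,0,-0.04],"rotation": [0,0,0]},
    {"dp": [0,0,-0.05],"rotation": [0,0,0]},
    {"dp": [0,0,-0.06],"rotation": [0,0,0]},
    {"dp": [0,0,-0.07],"rotation": [0,0,0]},
    {"dp": [0,0,-0.078],"rotation": [0,0,0]},
    {"dp": [0,0,-0.084],"rotation": [0,0,0]},
    {"dp": [0,0,-0.09],"rotation": [0,0,0]}
  ]
}}

```text
clock: 8.65
position: [0.4883, -0.0407, 0.0434]
ee_rot: [0.0, 0.895, 0.447, -0.0]
contact_force: [-2.4, -0.6, 6.4]
width: 0.0002
```

{"api": "send_rows", "payload": {
  "deltas": [
    {"dp": [0,0,-0.005],"rotation": [0,0,0]},
    {"dp": [0,0,-0.01],"rotation": [0,0,0]},
    {"dp": [0,0,-0.015],"rotation": [0,0,0]},
    {"dp": [0,0,-0.02],"rotation": [0,0,0]},
    {"dp": [0,0,-0.025],"rotation": [0,0,0]},
    {"dp": [0,0,-0.03],"rotation": [0,0,0]},
    {"dp": [0,0,-0.03],"rotation": [0,0,0]}
  ]
}}

```text
clock: 9.23
position: [0.4883, -0.0405, 0.0398]
ee_rot: [0.0, 0.895, 0.447, -0.0]
contact_force: [-2.4, -0.5, 7.3]
width: 0.0001
```

{"api": "send_rows", "payload": {
  "deltas": [
    {"dp": [0,0,-0.003],"rotation": [0,0,0]},
    {"dp": [0,0,-0.006],"rotation": [0,0,0]},
    {"dp": [0,0,-0.009],"rotation": [0,0,0]},
    {"dp": [0,0,-0.012],"rotation": [0,0,0]},
    {"dp": [0,0,-0.012],"rotation": [0,0,0]},
    {"dp": [0,0,-0.012],"rotation": [0,0,0]}
  ]
}}

```text
clock: 9.73
position: [0.4884, -0.0405, 0.0396]
ee_rot: [0.001, 0.895, 0.447, 0.0]
contact_force: [-5.1, -0.2, 16.0]
width: 0.0005
```

The force went from 7 to 16 N with no further travel, so the lever is on its stop. I'll verify with the cameras.

```bash
python3 - <<'E'
from h import *
p=eyes.get_image('scene');W=cloud(p);col=p['color'].astype(int);c=cv2.cvtColor(p['color'],cv2.COLOR_RGB2BGR)
cv2.imwrite('pics/d3.png',cv2.resize(c[100:320,150:400],(681,600)))
m=(col[...,0]>col[...,1]*2)&(W[...,2]>.27);P=W[m];print(len(P),'max z',np.percentile(P[:,2],[50,99,99.8]))
P0=P.mean(0);n=np.linalg.svd(P-P0,full_matrices=False)[2][2];print('lid angle',np.arccos(abs(n[2])))
s=monitor.get_state();print(s['position'],s['contact_force'],s['clock'])
for o in ['dye_bottle_mid','polish_tin_mid','shoe_brush_mid']:
    for r in models.find_in(o,p)[:1]:
        b=r['box'];print(o,round(r['score'],2),np.round(b),np.round(W[int((b[1]+b[3])/2),int((b[0]+b[2])/2)],3))
E
```

```text
4225 max z [0.37744374 0.4388549  0.44067449]
lid angle 1.0222158496261284
[ 0.48836211 -0.04054974  0.03955067] [-4.56144345 -0.15108145 17.35755079] 9.7833
dye_bottle_mid 0.66 [246. 158. 256. 176.] [ 0.594 -0.134  0.064]
polish_tin_mid 0.74 [309. 210. 334. 232.] [0.387 0.047 0.033]
shoe_brush_mid 0.58 [314. 152. 350. 178.] [ 0.336 -0.132  0.047]
```

View pics/d3.png

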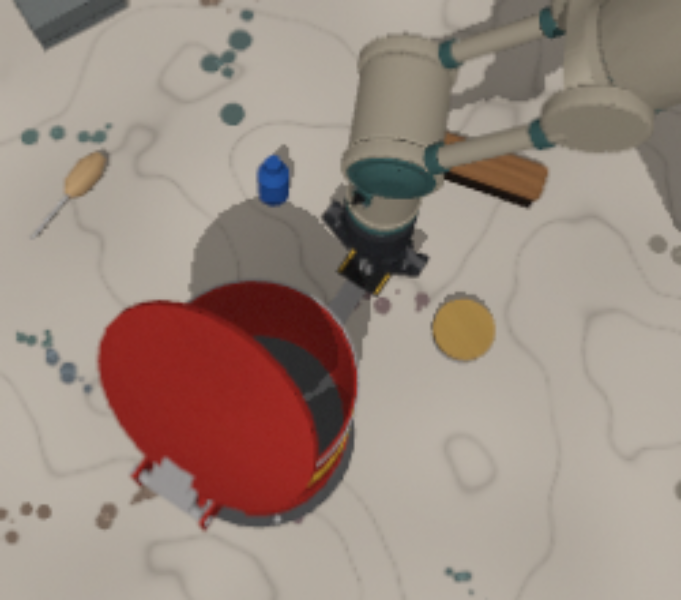

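The lid stands open, with its front edge at 0.44 m as specified for fully open. The tin and bottle are in place, and so is what shows of the brush. I'll hold for half a second to check it stays steady.

{"api": "send_rows", "payload": {
  "deltas": [
    {"dp": [0,0,-0.003],"rotation": [0,0,0]},
    {"dp": [0,0,-0.003],"rotation": [0,0,0]},
    {"dp": [0,0,-0.003],"rotation": [0,0,0]},
    {"dp": [0,0,-0.003],"rotation": [0,0,0]},
    {"dp": [0,0,-0.003],"rotation": [0,0,0]},
    {"dp": [0,0,-0.003],"rotation": [0,0,0]}
  ]
}}

```text
clock: 10.43
position: [0.4884, -0.0405, 0.0395]
ee_rot: [0.001, 0.895, 0.447, 0.0]
contact_force: [-4.6, -0.7, 19.9]
width: 0.0
```

```bash
python3 - <<'E'
from h import *
s=monitor.get_state();print(s['position'],s['contact_force'],s['clock'])
print(manip.sign_off())
E
```

```text
[ 0.48837297 -0.04054177  0.03950238] [-4.60842647 -0.68062543 19.92529336] 10.4333
the job is handed in; nothing more can be done
None
```

The lid stands fully open, and I handed the job in at 10.4 s with the arm still holding the pedal down. I pressed the pad with the shut fingertips at about 14 mm/s, slowing near the bottom.

**Last checks**
- **Lever at its stop:** the fingertips travelled about 55.5 mm down. The force then rose from 7 to 16 N with no further movement, and it was steady at about 20 N when I handed in.
- **Lid open:** its front edge measured about 0.44 m above the bench, as specified for fully open. The fitted lid angle was 1.02 rad against the nominal 1.05, which I put down to the depth fit.
- **Loose things:** the polish tin and the bottle show where they were. The arm hid part of the brush, so I could only confirm the part still in view.
- **Lid not touched:** the gripper and wrist stayed clear of the lid in every picture I took.

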